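# Fill the bottle rack and clamp it

## Robot

A 6-joint arm with a two-finger parallel gripper is mounted at the origin on the work surface. World frame = base frame: x ahead of the robot, y to its left, z up, the work surface at z = 0. Lengths are in m, angles in rad, forces in N, time in s.
With the tool pointing down it reaches from about 0.15 to 0.775 m from the base axis. Payload 6.1 kg.
Tool frame: the origin (TCP) lies midway between the tips of the shut fingers; the grasp point (between the pads) lies 19 mm behind it; z points along the fingers, y is the direction in which the jaws open and shut (so a half turn about z gives the same grasp; the last joint's range is limited). The gripper opens to 85 mm and grips with 20 to 120 N. Pads are 22 mm wide; open, the fingers measure 114 mm over their backs; the gripper's body (76 mm by 85 mm) begins 54 mm behind the grasp point. The pads swing forward as they close: fully open they stand 13 mm farther back than shut.
Start: joints at [-1.125, 0.126, -0.04, 1.405, 0, 1.571], TCP at [0.226, -0.474, 0.231] pointing down, gripper open.
Joint ranges: [-2.72, 2.72], [-0.95, 1.95], [-1.27, 1.35], [-1.78, 2.02], [-1.46, 1.47], [-3.14, 3.14]. Speed limits (rad/s): [2.39, 2.39, 3.01, 3.14, 3.14, 3.14].

## Interface

Orientations are given as [roll, pitch, yaw] about the fixed x, y, z axes, in that order (R = Rz(yaw) Ry(pitch) Rx(roll)).
In Python, from workcell import r gives the robot as it stands. The module is installed in compiled form; this text tells all that it offers.
- The arm moves only by the shell command python3 -m inch 'ROWS'. ROWS is text: rows parted by semicolons, each of 7 numbers parted by spaces: the shift along the tool's x, y, z in m, then the turn, a rotation vector about the tool's x, y, z in degrees, then the opening, from 0 (shut) to 1 (fully open). A call has 1 to 20 rows; each row shifts and turns the pose as measured when the row begins, along the tool's axes as they then stand; what a row does not reach is not made up. A row lasts 1/12 s, in which the tool goes at most 41.7 mm and 7.16 degrees, less where a joint would pass 70% of its speed; a pose out of reach is approached as far as the arm can. A call with a gripper value outside its range is refused whole. The fingers move at their own pace and stop on an object; the grip force is fixed at half the most. Time passes only in rows, so rows that do not move let the fingers close. It gives the time, the measured TCP pose, the force and the opening at its end, in the units of the state.
- r.observe(): the state, without advancing time (a new reading comes with each control period).
- r.snapshot(name): name is "side" or "top"; returns a dict with "pixels" (420x560x3 uint8, red, green, blue), "vertical_fov" (degrees; the focal length in pixels is half the picture's height over the tangent of half this angle, whatever the lens; pixels are square), "cx", "cy" (the principal point, pixels), "k1" (the pictures are not rectified: a ray, as slopes to the right and down, at radius r is drawn at 1 + k1 r^2 times it, then the intrinsics apply), "pose" (4x4, takes a point from camera to world coordinates). Camera axes: x right, y down, z forward; pixel columns grow to the right and rows downward; lengths in m; the calibration is good to about 2 mm. A picture is of the moment at which its call begins. There is no depth.
- r.close_job(): hands the job in, once; it reports no verdict.
The state is a dict: "t": time; "joint_positions": joint angles; "joint_velocities": joint speeds; "tau": joint torques, N m; "eef_pos": TCP position; "ee_rot": TCP orientation; "ft_force": force on the tool from outside, world axes, zero at the start; "ft_torque": the same for the moment, N m; "finger_gap": finger opening in m.
Only numpy, scipy, OpenCV 4.12 (cv2) and the standard library are available. Lean on these libraries where they do the work, as an engineer would, in place of code of your own. Each camera call takes 0.05 s, during which the arm holds its last target. There are 200 camera calls.

## Task

Put a spare juice bottle into each empty pocket of the white rack, standing upright and right down in it; only then clamp the rack by pumping the red trigger until the rubber pad presses on it with its green spring stem about half way in, never nearly all the way, which would crack the rack. There is no lock, so finish while still holding the trigger squeezed. Tip over no bottle and leave the other things on the counter where they are.

Things in the scene. Friction and masses are not known exactly. Their poses are not given: they have to be found in the camera images.
- clamp: pump clamp bolted to the counter; origin on the counter, x the way its jaw travels, z up. Bed 8 mm thick, x -205 to 215, y +-75 mm; dark backstop at x 183 to 191, 62 mm high. At the other end grey side plates (x -175 to -80, y +-20, top z 100 mm) carry a black upright fixed grip (x -166 to -156, y +-12, top z 160) and the red trigger, 10 to 35 mm nearer the jaw. The pad starts 15 to 45 mm from the rack
- trigger: red upright lever, 24 mm wide, 10 thick; origin on its pin (clamp x -128, y 0, z 85 mm), own z up along it, top end 74 mm from the pin. Above the side plates fingers can reach down outside trigger and fixed grip; at 140 mm over the counter the two together measure 54 mm (clamp x) at rest, 33 fully squeezed. Pull it towards the fixed grip, 3 to 15 N
- trigger_angle (a joint): 0 released (leans to the jaw; springs back), 0.37 rad fully squeezed. A stroke is idle for the first 0.1 to 0.2 rad, then drives the jaw 0.6 mm per mm of pull; each full squeeze and release gains 8 mm. Unloaded, the jaw stays on release; pressing on the rack it eases back till the stem is 2 to 4 mm in, and the next squeeze can drive it 13 mm in
- pad: black rubber pad, 60 mm wide, 34 mm high, on a green spring stem in front of the jaw; origin on the jaw plate, the pad's front face 29 mm ahead of it along clamp x
- pad_press (a joint): how far the pad's green stem is pushed in: 0 free, 16 mm fully in; the spring takes 1 N per mm, so this shows the clamping force. About half in (8 mm) is right
- rack: white rack loose on the bed against the backstop: 160 mm in x (parallel to clamp x), 128 in y, 45 high, 0.6 kg; origin at the centre of its underside. Six square pockets, 43 mm wide, 35 deep, 3 rows (52 mm apart in x) of 2 (64 apart in y); four hold bottles, two are empty, which ones varies. Fingers closing along its y have 30 mm between bottles
- pocket0 (a point): centre of pocket 0's floor, 10 mm above the rack's underside, 35 mm below its top (rack x -52, y -32 mm)
- pocket1 (a point): centre of pocket 1's floor, 10 mm above the rack's underside, 35 mm below its top (rack x -52, y 32 mm)
- pocket2 (a point): centre of pocket 2's floor, 10 mm above the rack's underside, 35 mm below its top (rack x 0, y -32 mm)
- pocket3 (a point): centre of pocket 3's floor, 10 mm above the rack's underside, 35 mm below its top (rack x 0, y 32 mm)
- pocket4 (a point): centre of pocket 4's floor, 10 mm above the rack's underside, 35 mm below its top (rack x 52, y -32 mm)
- pocket5 (a point): centre of pocket 5's floor, 10 mm above the rack's underside, 35 mm below its top (rack x 52, y 32 mm)
- bottle0: small green juice bottle with a white band and white cap, a plain upright cylinder: 34 mm diameter (cap 32 mm), 92 mm tall, 90 g; origin at the centre of its underside, z up; it starts in one of the rack's pockets
- bottle1: small green juice bottle with a white band and white cap, a plain upright cylinder: 34 mm diameter (cap 32 mm), 92 mm tall, 90 g; origin at the centre of its underside, z up; it starts in one of the rack's pockets
- bottle2: small green juice bottle with a white band and white cap, a plain upright cylinder: 34 mm diameter (cap 32 mm), 92 mm tall, 90 g; origin at the centre of its underside, z up; it starts in one of the rack's pockets
- bottle3: small green juice bottle with a white band and white cap, a plain upright cylinder: 34 mm diameter (cap 32 mm), 92 mm tall, 90 g; origin at the centre of its underside, z up; it starts in one of the rack's pockets
- spare0: small green juice bottle with a white band and white cap, a plain upright cylinder: 34 mm diameter (cap 32 mm), 92 mm tall, 90 g; origin at the centre of its underside, z up; spare 0 of three standing in a row about 75 mm apart, in order away from the robot, on a black rubber mat 6 mm thick
- spare1: small green juice bottle with a white band and white cap, a plain upright cylinder: 34 mm diameter (cap 32 mm), 92 mm tall, 90 g; origin at the centre of its underside, z up; spare 1 of three standing in a row about 75 mm apart, in order away from the robot, on a black rubber mat 6 mm thick
- spare2: small green juice bottle with a white band and white cap, a plain upright cylinder: 34 mm diameter (cap 32 mm), 92 mm tall, 90 g; origin at the centre of its underside, z up; spare 2 of three standing in a row about 75 mm apart, in order away from the robot, on a black rubber mat 6 mm thick
- jug: clear measuring jug, 100 mm across, 130 mm tall, bystander; origin at the centre of its underside
- shaker: steel cocktail shaker, 86 mm across, 187 mm tall, bystander; origin at the centre of its underside
- glass_mug: glass mug, 76 mm across, 100 mm tall, bystander; origin at the centre of its underside
- jigger: brass jigger, 44 mm across, 80 mm tall, bystander; origin at the centre of its underside
- spoon: steel bar spoon 190 mm long lying on the counter, bystander

How it is judged:
On the way, in this order (a step that is already met when the one before it is completed fails the run):
1. all six pockets hold an upright bottle, let go, before the pad presses on the rack (horizontal distance between each of bottle0, bottle1, bottle2, bottle3 and rack below 0.075 m and z of bottle0 in the frame of rack between 0.006 and 0.014 m and angle between each of bottle0, bottle1, bottle2, bottle3's own z axis and vertical below 0.12 rad and z of bottle1 in the frame of rack between 0.006 and 0.014 m and z of bottle2 in the frame of rack between 0.006 and 0.014 m and z of bottle3 in the frame of rack between 0.006 and 0.014 m and ((horizontal distance between each of spare0, spare1 and rack below 0.075 m and z of spare0 in the frame of rack between 0.006 and 0.014 m and angle between each of spare0, spare1's own z axis and vertical below 0.12 rad and z of spare1 in the frame of rack between 0.006 and 0.014 m) or (horizontal distance between each of spare0, spare2 and rack below 0.075 m and z of spare0 in the frame of rack between 0.006 and 0.014 m and angle between each of spare0, spare2's own z axis and vertical below 0.12 rad and z of spare2 in the frame of rack between 0.006 and 0.014 m) or (horizontal distance between each of spare1, spare2 and rack below 0.075 m and z of spare1 in the frame of rack between 0.006 and 0.014 m and angle between each of spare1, spare2's own z axis and vertical below 0.12 rad and z of spare2 in the frame of rack between 0.006 and 0.014 m)) and contact force between the fingers and anything else below 0.5 N and value of joint pad_press below 0.003 m), for 0.2 s.
2. the pumped jaw presses the pad on the rack, the stem 5 to 11 mm in (value of joint pad_press between 0.005 and 0.011 m and contact force between pad and rack above 2.5 N and contact force between the fingers and trigger above 0.5 N and value of joint trigger_angle above 0.05 rad), for 0.2 s.
At the end, for the whole second after the job is handed in: the four bottles and two of the spares stand upright (0.12 rad) on the floors of the rack's six pockets; the rack stands flat on the bed between pad and backstop; the fingers still hold the trigger squeezed (over 0.5 N, 0.05 rad); the pad presses the rack with its stem 5 to 11 mm in (of 16) (all of step 2 and horizontal distance between each of bottle0, bottle1, bottle2, bottle3 and rack below 0.075 m and z of bottle0 in the frame of rack between 0.006 and 0.014 m and angle between each of bottle0, bottle1, bottle2, bottle3's own z axis and vertical below 0.12 rad and z of bottle1 in the frame of rack between 0.006 and 0.014 m and z of bottle2 in the frame of rack between 0.006 and 0.014 m and z of bottle3 in the frame of rack between 0.006 and 0.014 m and ((horizontal distance between each of spare0, spare1 and rack below 0.075 m and z of spare0 in the frame of rack between 0.006 and 0.014 m and angle between each of spare0, spare1's own z axis and vertical below 0.12 rad and z of spare1 in the frame of rack between 0.006 and 0.014 m) or (horizontal distance between each of spare0, spare2 and rack below 0.075 m and z of spare0 in the frame of rack between 0.006 and 0.014 m and angle between each of spare0, spare2's own z axis and vertical below 0.12 rad and z of spare2 in the frame of rack between 0.006 and 0.014 m) or (horizontal distance between each of spare1, spare2 and rack below 0.075 m and z of spare1 in the frame of rack between 0.006 and 0.014 m and angle between each of spare1, spare2's own z axis and vertical below 0.12 rad and z of spare2 in the frame of rack between 0.006 and 0.014 m)) and angle between rack's own z axis and vertical below 0.06 rad and z of rack in the frame of clamp below 0.012 m and x of rack in the frame of clamp above 0.095 m and y of rack in the frame of clamp between -0.025 and 0.025 m); the arm keeps its last pose, push and grip.
It fails at once if the rack is crushed: the stem goes in more than 13 mm (value of joint pad_press above 0.013 m).
It fails at once if a bottle is knocked over (angle between any of bottle0, bottle1, bottle2, bottle3, spare0, spare1, spare2's own z axis and vertical above 0.6 rad).
It fails at once if a bystander is moved more than 30 mm (distance of any of jug, shaker, glass_mug, jigger, spoon from where it was at the start of the episode above 0.03 m).
It also fails if it takes over 70 s, if anything falls off the work surface, if the arm or the gripper's body presses on something with over 40 N, if the wrist force passes 120 N, or if a joint passes its speed limit or range.

## Working session

There is one attempt and no reset: what is moved stays moved. The work goes in short steps, Python scripts to look and compute and a shell command to move; the robot and the scene stay as the last step left them, time stands still between calls to the robot, and variables do not carry over. Pictures are saved under pics/ and viewed, about 8 in all and at most 12, crops included, and the job is handed in when it is done.

```bash
mkdir -p pics
cat > h.py <<'E'
import numpy as np, cv2
from workcell import r
def snap(n,f=None):
    s=r.snapshot(n)
    if f: cv2.imwrite('pics/'+f,s['pixels'][:,:,::-1])
    return s
def K(s):
    h,w=s['pixels'].shape[:2]; f=h/2/np.tan(np.radians(s['vertical_fov'])/2)
    return f
def ray(s,u,v):
    f=K(s); d=np.array([(u-s['cx'])/f,(v-s['cy'])/f]); x=d.copy()
    for _ in range(30): x=d/(1+s['k1']*(x@x))
    P=np.array(s['pose']); return P[:3,3],P[:3,:3]@np.array([x[0],x[1],1])
def onz(s,u,v,z):
    o,d=ray(s,u,v); return o+d*(z-o[2])/d[2]
def proj(s,p):
    P=np.array(s['pose']); c=P[:3,:3].T@(np.array(p)-P[:3,3]); x=c[:2]/c[2]; x=x*(1+s['k1']*(x@x)); return x*K(s)+[s['cx'],s['cy']]
E
python3 - <<'E'
from h import *
for n in('top','side'):
    s=snap(n,n+'0.png'); print(n,s['vertical_fov'],s['cx'],s['cy'],s['k1'],np.round(s['pose'],3).tolist())
o=r.observe(); print(o)
E
```

```text
top 56.30675578973833 287.10451768367784 202.49177800333987 -0.09043416992624101 [[-0.005, -0.989, 0.145, 0.431], [-1.0, 0.003, -0.01, 0.04], [0.009, -0.145, -0.989, 1.083], [0.0, 0.0, 0.0, 1.0]]
side 53.350537249269756 282.3272966029361 209.4773897871418 -0.1301258941378992 [[0.952, -0.192, 0.237, 0.388], [-0.305, -0.57, 0.763, -0.68], [-0.011, -0.799, -0.601, 0.609], [0.0, 0.0, 0.0, 1.0]]
{'t': 0.1, 'joint_positions': array([-1.12503087e+00,  1.26322629e-01, -4.04747719e-02,  1.40542155e+00,
       -2.83530324e-05,  1.57081686e+00]), 'joint_velocities': array([-1.39562308e-03, -9.15376253e-04,  2.33182917e-03, -2.78516074e-05,
       -5.19401757e-04, -2.45363328e-04]), 'tau': array([ 3.51700728e-04, -4.36907530e+01,  3.53604913e+01,  1.37011759e-02,
        7.18743627e-05,  4.37328211e-06]), 'eef_pos': array([ 0.2261885 , -0.47337254,  0.23061956]), 'ee_rot': array([-3.14017003e+00,  2.83822147e-05,  4.45744966e-01]), 'ft_force': array([0.16164876, 0.17092077, 0.50930889]), 'ft_torque': array([ 0.00481737,  0.01737998, -0.00439662]), 'finger_gap': 0.08547257923548905}
```

View pics/top0.png

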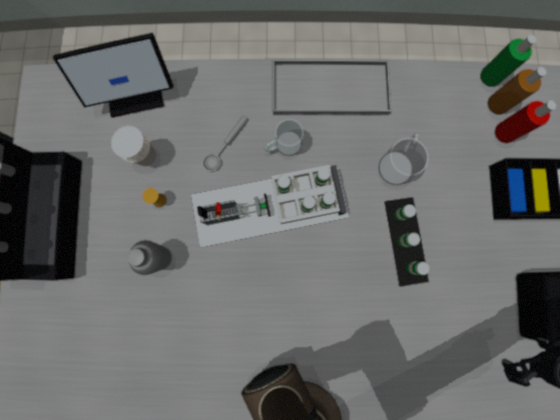

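View pics/side0.png

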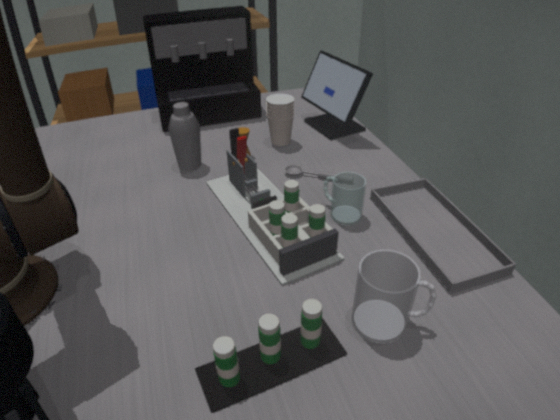

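The top view shows the clamp bed at (192–348, 165–245), with the jaw travelling to image right. Four rack bottles are at about (284,185), (322,178), (308,204) and (328,200), so the empty pockets are near (304,183) and (290,209). The spares are at about (408,212), (412,240) and (421,268). The side view agrees.

Run:
```python
from h import *
s=snap('top'); im=s['pixels']
c=im[150:290,185:440]; cv2.imwrite('pics/crop1.png',cv2.resize(c,None,fx=3,fy=3,interpolation=cv2.INTER_CUBIC)[:,:,::-1])
hsv=cv2.cvtColor(im,cv2.COLOR_RGB2HSV)
roi=np.zeros(im.shape[:2],np.uint8); roi[160:250,185:440]=255; roi[190:290,380:440]=255
def blobs(m,nm,a):
    m=cv2.bitwise_and(m,roi); n,l,st,ce=cv2.connectedComponentsWithStats(m)
    for i in range(1,n):
        if st[i,4]>=a: print(nm,st[i].tolist(),ce[i].round(1))
blobs(cv2.inRange(hsv,(45,90,30),(85,255,255)),'green',8)
blobs(cv2.bitwise_or(cv2.inRange(hsv,(0,150,80),(8,255,255)),cv2.inRange(hsv,(172,150,80),(180,255,255))),'red',8)
# bed
g=im.min(2); print('counter',im[230,180],'bed',im[225,240],'rack',im[190,275], 'cap',im[212,410])
m=cv2.inRange(g,165,255); m=cv2.bitwise_and(m,roi); 
blobs(cv2.inRange(g,175,255),'white',10)
```

```text
green [317, 178, 8, 4, 14] [319.9 180.1]
green [280, 188, 8, 2, 11] [283.6 188.5]
green [322, 201, 8, 5, 10] [325.1 203.9]
green [260, 203, 7, 6, 35] [263.  205.4]
green [399, 206, 10, 13, 40] [402.2 213. ]
green [393, 210, 8, 11, 29] [395.6 216. ]
green [403, 235, 8, 12, 29] [405.6 240.4]
green [397, 236, 5, 11, 28] [398.8 241.3]
green [405, 262, 5, 12, 30] [407.2 267.4]
green [412, 262, 7, 13, 38] [414.6 268. ]
red [216, 203, 5, 10, 44] [217.9 207.7]
counter [127 127 128] bed [155 160 162] rack [148 152 151] cap [156 160 162]
```

View pics/crop1.png

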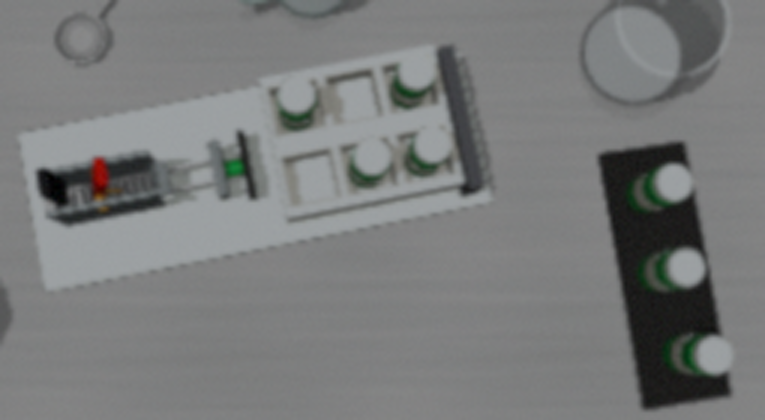

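The crop shows the empty pockets at crop (353,97), which is far-middle, and (314,178), which is near-left. Caps in the rack are at (299,96), (417,76), (372,160) and (431,147). Spare caps are at (673,184), (686,268) and (714,355).

Run:
```python
from h import *
s=snap('top'); sd=snap('side'); im=s['pixels']
P=lambda x,y:((x+.5)/3-.5+185,(y+.5)/3-.5+150)
g=im.min(2)
for nm,x,y in(('s0',714,355),('s1',686,268),('s2',673,184)):
    u,v=P(x,y); u0,v0=int(u)-9,int(v)-9
    m=cv2.inRange(cv2.GaussianBlur(g,(3,3),0)[v0:v0+19,u0:u0+19],143,255)
    n,l,st,ce=cv2.connectedComponentsWithStats(m); i=l[9,9]; cu,cv_=ce[i]+[u0,v0]
    w=onz(s,cu,cv_,.098); print(nm,(u,v),(cu,cv_),st[i,2:],w.round(4),'side',proj(sd,w).round(1))
for nm,z,pts in(('bed',.008,[(20,135),(46,290),(494,198)]),('racktop',.053,[(262,78),(289,219),(467,183),(437,44)]),('caps',.110,[(299,96),(417,76),(372,160),(431,147)]),('pocketmid top',.035,[(353,97),(314,178)]),('trigtop',.155,[(100,164)]),('griptop',.16,[(46,178)])):
    for p in pts: w=onz(s,*P(*p),z); print(nm,p,w.round(4),'side',proj(sd,w).round(1))
im2=sd['pixels']; c=im2[120:400,190:370]; cv2.imwrite('pics/crop2.png',cv2.resize(c,None,fx=2.1,fy=2.1,interpolation=cv2.INTER_CUBIC)[:,:,::-1])
```

```text
s0 (422.66666666666663, 268.0) (np.float64(423.33720930232556), np.float64(267.77906976744185)) [10 10 86] [ 0.4084 -0.3113  0.098 ] side [222.  343.9]
s1 (413.33333333333337, 239.0) (np.float64(413.44), np.float64(238.73333333333332)) [10 10 75] [ 0.4818 -0.289   0.098 ] side [266.4 319.8]
s2 (409.0, 211.0) (np.float64(409.48), np.float64(210.25333333333333)) [10 10 75] [ 0.5546 -0.2822  0.098 ] side [309.8 304.9]
bed (20, 135) [0.6119 0.2969 0.008 ] side [254.3 166.5]
bed (46, 290) [0.4686 0.2689 0.008 ] side [204.9 180.8]
bed (494, 198) [ 0.5515 -0.1418  0.008 ] side [281.5 282.4]
racktop (262, 78) [0.6552 0.0707 0.053 ] side [296.  194.5]
racktop (289, 219) [0.5287 0.0469 0.053 ] side [245.5 210.8]
racktop (467, 183) [ 0.56   -0.1105  0.053 ] side [280.5 254.1]
racktop (437, 44) [ 0.6861 -0.0866  0.053 ] side [335.4 233.2]
caps (299, 96) [0.6272 0.0379 0.11  ] side [289.  183.5]
caps (417, 76) [ 0.6442 -0.062   0.11  ] side [313.  208.1]
caps (372, 160) [ 0.5725 -0.023   0.11  ] side [273.  203.9]
caps (431, 147) [ 0.5834 -0.0726  0.11  ] side [285.7 217.2]
pocketmid top (353, 97) [ 0.6412 -0.0113  0.035 ] side [302.3 222.7]
pocketmid top (314, 178) [0.5673 0.0245 0.035 ] side [265.3 219.7]
trigtop (100, 164) [0.5635 0.1968 0.155 ] side [242.2 137.3]
griptop (46, 178) [0.5517 0.2388 0.16  ] side [233.4 128.8]
```

View pics/crop2.png

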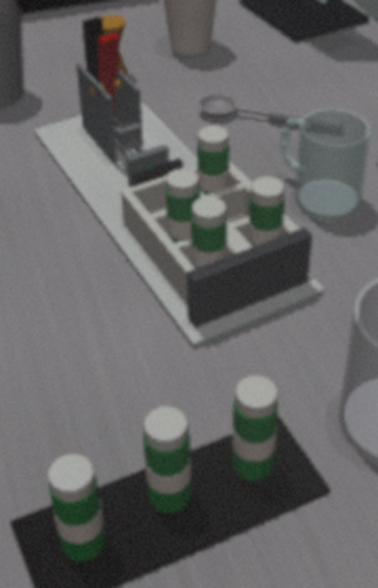

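```bash
python3 -m inch '0 0 0 0 0 -6.9 0.6;0 0 0 0 0 -6.9 0.6;0 0 0 0 0 -6.9 0.6;0 0 0 0 0 -6.9 0.6;0 0 0 0 0 -6.9 0.6;0 0 0 0 0 -6.9 0.6;0 0 0 0 0 -6.9 0.6;0 0 0 0 0 -6.9 0.6;0 0 0 0 0 -6.9 0.6;0 0 0 0 0 -6.9 0.6;0 0 0 0 0 -6.7 0.6;0 0 0 0 0 0 0.6'
cat >> h.py <<'E'
from scipy.spatial.transform import Rotation as Ro
def goto(p,yaw):
    "print shift (mm, tool axes) and turn (deg) to go from the measured pose to p, tool down at yaw deg"
    o=r.observe(); R=Ro.from_euler('xyz',o['ee_rot']); T=Ro.from_euler('xyz',[np.pi,0,np.radians(yaw)])
    print('pos',o['eef_pos'].round(4),'rot',np.degrees(o['ee_rot']).round(2),'gap',round(o['finger_gap'],4),'F',o['ft_force'].round(1),'t',o['t'])
    print(' shift mm',(R.inv().apply(np.array(p)-o['eef_pos'])*1e3).round(1),'turn',np.degrees((R.inv()*T).as_rotvec()).round(2))
E
python3 -c "
from h import *
goto([.410,-.311,.231],101.2)"
```

```text
t: 1.25
eef_pos: [0.2259, -0.4726, 0.229]
ee_rot: [-3.141, -0.005, 1.82]
ft_force: [1.1, -0.5, -0.3]
finger_gap: 0.0515
pos [ 0.2259 -0.4726  0.229 ] rot [-179.95   -0.26  104.27] gap 0.0515 F [ 1.1 -0.5 -0.3] t 1.25
 shift mm [111.2 218.3  -1.7] turn [-0.06 -0.26  3.07]
```

```bash
python3 -m inch '.016 .031 0 0 0 .5 0.6;.016 .031 0 0 0 .5 0.6;.016 .031 0 0 0 .5 0.6;.016 .031 0 0 0 .5 0.6;.016 .031 0 0 0 .5 0.6;.016 .031 0 0 0 .5 0.6;.016 .031 0 0 0 0 0.6;0 0 0 0 0 0 .6;0 0 0 0 0 0 .6'
python3 -c "
from h import *
goto([.410,-.311,.16],101.2)
s=snap('side','side1.png');print(proj(s,r.observe()['eef_pos']),proj(s,[.41,-.311,.098]))"
```

```text
t: 2.0
eef_pos: [0.4218, -0.3123, 0.2276]
ee_rot: [-3.14, -0.005, 1.727]
ft_force: [-0.4, -1.0, -0.1]
finger_gap: 0.0509
pos [ 0.4218 -0.3123  0.2276] rot [-179.89   -0.28   98.93] gap 0.0509 F [-0.4 -1.  -0.1] t 2.0
 shift mm [  2.8 -11.3  67.6] turn [-0.1  -0.28 -2.27]
[221.69846315 280.73225159] [223.01261633 343.45310406]
```

View pics/side1.png

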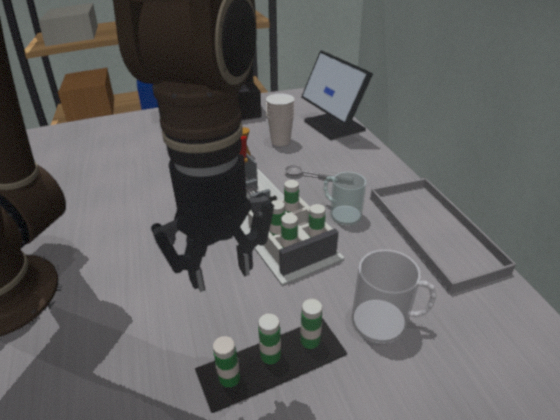

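The fingertips at (200,288) and (249,274) have their midpoint at (224.5,281), which is 3 px right of the projected TCP. The side camera shows the same 3 px offset for the caps, so the top-view estimates hold relative to the robot.

```bash
python3 -m inch '.003 -.012 .02 0 0 -2.2 0.6;0 0 .03 0 0 0 0.6;0 0 .02 0 0 0 .6;0 0 .0 0 0 0 .6;0 0 0 0 0 0 .6'
python3 -c "
from h import *
goto([.4084,-.3113,.051],101.2)"
```

```text
t: 2.47
eef_pos: [0.4063, -0.3142, 0.1569]
ee_rot: [3.142, -0.002, 1.754]
ft_force: [0.3, -0.1, 0.9]
finger_gap: 0.0514
pos [ 0.4063 -0.3142  0.1569] rot [ 1.8000e+02 -1.4000e-01  1.0047e+02] gap 0.0514 F [ 0.3 -0.1  0.9] t 2.4667
 shift mm [  2.2   2.6 105.9] turn [ 0.01 -0.14 -0.73]
```

```bash
python3 -m inch '.002 .003 .015 0 0 -0.7 0.6;0 0 .025 0 0 0 0.6;0 0 .025 0 0 0 0.6;0 0 .02 0 0 0 .6;0 0 .015 0 0 0 .6;0 0 .005 0 0 0 .6;0 0 0 0 0 0 .6'
python3 -c "
from h import *
goto([.4084,-.3113,.051],101.2)"
```

```text
t: 3.05
eef_pos: [0.4107, -0.3193, 0.059]
ee_rot: [3.133, 0.008, 1.752]
ft_force: [-0.6, -0.3, 0.4]
finger_gap: 0.0512
pos [ 0.4107 -0.3193  0.059 ] rot [179.5    0.47 100.39] gap 0.0512 F [-0.6 -0.3  0.4] t 3.05
 shift mm [ 8.4 -0.9  7.9] turn [ 0.49  0.47 -0.8 ]
```

```bash
python3 -m inch '.008 -.001 .007 .4 .4 -0.8 0.6;0 0 0 0 0 0 .6;0 0 0 0 0 0 .6'
python3 -c "
from h import *
goto([.4084,-.3113,.051],101.2)"
```

```text
t: 3.3
eef_pos: [0.4094, -0.313, 0.0551]
ee_rot: [3.138, 0.004, 1.765]
ft_force: [-0.1, 0.1, -0.3]
finger_gap: 0.0513
pos [ 0.4094 -0.313   0.0551] rot [179.78   0.23 101.15] gap 0.0513 F [-0.1  0.1 -0.3] t 3.3
 shift mm [ 1.9 -0.7  4.1] turn [ 0.22  0.23 -0.05]
```

```bash
python3 -m inch '.002 0 .004 0 0 0 0;0 0 0 0 0 0 0;0 0 0 0 0 0 0;0 0 0 0 0 0 0;0 0 0 0 0 0 0;0 0 0 0 0 0 0'
python3 -c "
from h import *
goto([.565,.025,.22],101.2)"
```

```text
t: 3.8
eef_pos: [0.4104, -0.3115, 0.0533]
ee_rot: [3.135, 0.007, 1.766]
ft_force: [-0.1, 0.0, -0.9]
finger_gap: 0.0323
pos [ 0.4104 -0.3115  0.0533] rot [179.63   0.4  101.18] gap 0.0323 F [-0.1  0.  -0.9] t 3.8
 shift mm [ 298.9  218.  -167.3] turn [ 0.37  0.4  -0.02]
```

```bash
python3 -m inch '0 0 -.01 0 0 0 0;0 0 -.03 0 0 0 0;0 0 -.03 0 0 0 0;0 0 -.03 0 0 0 0;0 0 -.03 0 0 0 0;0 0 -.03 0 0 0 0;.015 .012 -.01 0 0 0 0;.027 .02 0 0 0 0 0;.027 .02 0 0 0 0 0;.027 .02 0 0 0 0 0;.027 .02 0 0 0 0 0;.027 .02 0 0 0 0 0;.027 .02 0 0 0 0 0;.027 .02 0 0 0 0 0;.027 .02 0 0 0 0 0;.027 .02 0 0 0 0 0;.015 .01 0 0 0 0 0;0 0 0 0 0 0 0;0 0 0 0 0 0 0'
python3 -c "
from h import *
goto([.565,.025,.17],101.2)"
```

```text
t: 5.38
eef_pos: [0.5599, 0.0105, 0.2459]
ee_rot: [3.126, 0.01, 1.76]
ft_force: [0.9, -0.6, -0.2]
finger_gap: 0.0325
pos [0.5599 0.0105 0.2459] rot [179.1    0.6  100.86] gap 0.0325 F [ 0.9 -0.6 -0.2] t 5.3833
 shift mm [14.1  6.6 75.9] turn [ 0.9   0.6  -0.34]
```

```bash
python3 -m inch '.005 .002 .015 .5 .4 -.3 0;.005 .002 .025 .3 0 0 0;.004 .002 .025 0 0 0 0;0 0 .005 0 0 0 0;0 0 0 0 0 0 0;0 0 0 0 0 0 0'
python3 -c "
from h import *
goto([.565,.025,.17],101.2)
s=snap('side'); t=snap('top')
a=cv2.resize(s['pixels'][140:280,210:350],None,fx=4,fy=4,interpolation=cv2.INTER_CUBIC); cv2.imwrite('pics/s2.png',a[:,:,::-1])
"
```

```text
t: 5.88
eef_pos: [0.5618, 0.021, 0.173]
ee_rot: [3.141, 0.003, 1.761]
ft_force: [-0.4, -1.3, -0.1]
finger_gap: 0.0323
pos [0.5618 0.021  0.173 ] rot [179.98   0.19 100.88] gap 0.0323 F [-0.4 -1.3 -0.1] t 5.8833
 shift mm [3.3 3.9 3. ] turn [ 0.02  0.19 -0.32]
```

View pics/s2.png

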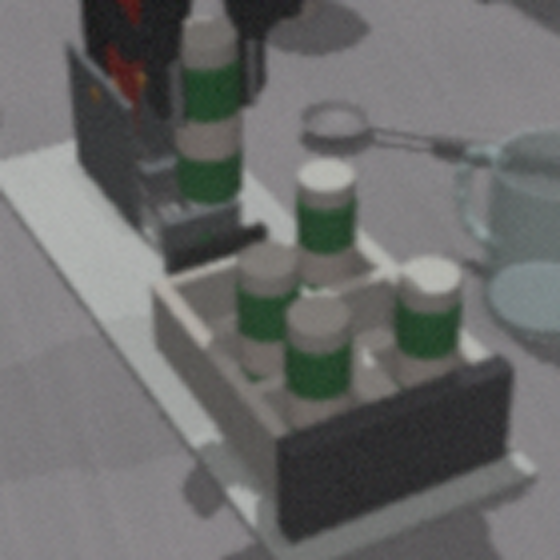

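The side crop shows the held bottle hanging straight over the bed, with its underside centre at crop (211,190). The rack's near-left top corner is at (155,287), and the rack caps are centred at (326,177), (268,258), (430,278) and (320,312).

Run:
```python
from h import *
s=snap('side'); 
Q=lambda x,y:np.array(((x+.5)/4-.5+210,(y+.5)/4-.5+140))
o=r.observe(); p=o['eef_pos']+[0,0,-.0473]
for lab,x,y,q in(('bottom',211,190,p),('captop',207,28,p+[0,0,.092])):
    print(lab,Q(x,y),proj(s,q), 'robot minus cam mm',(p[:2]-onz(s,*Q(x,y),q[2])[:2])*1e3)
yaw=np.radians(-78.8); X=np.array([np.cos(yaw),np.sin(yaw)]); Y=np.array([-X[1],X[0]])
for nm,x,y,z,rx,ry in(('corner',155,287,.053,-80,-64),('b1',326,177,.11,-52,32),('b2',268,258,.11,0,-32),('b5',430,278,.11,52,32),('b4',320,312,.11,52,-32)):
    w=onz(s,*Q(x,y),z)[:2]; print(nm,w.round(4),'rack c',(w-(rx*X+ry*Y)/1e3).round(4))
# corresponding from top
```

```text
bottom [262.375 187.125] [262.20248097 186.17745864] robot minus cam mm [0.60574321 3.51342345]
captop [261.375 146.625] [260.37797246 146.92252733] robot minus cam mm [-2.16150393 -0.53255823]
corner [0.5342 0.0428] rack c [ 0.6126 -0.0232]
b1 [0.631  0.0349] rack c [ 0.6097 -0.0223]
b2 [ 0.5794 -0.0259] rack c [ 0.6108 -0.0197]
b5 [ 0.6508 -0.0676] rack c [ 0.6093 -0.0229]
b4 [ 0.5902 -0.0762] rack c [ 0.6115 -0.019 ]
```

```bash
python3 -m inch '.003 .004 .015 0 .2 -.3 0;.001 .001 .02 0 0 0 0;.001 0 .015 0 0 0 0;.001 0 .01 0 0 0 0;.001 0 0 0 0 0 0;0 0 0 0 0 0 0'
python3 -c "
from h import *
goto([.5665,.0253,.112],101.2)
s=snap('side'); 
a=cv2.resize(s['pixels'][160:240,230:330],None,fx=6,fy=6,interpolation=cv2.INTER_CUBIC); cv2.imwrite('pics/s3.png',a[:,:,::-1])
"
```

```text
t: 6.53
eef_pos: [0.5717, 0.0281, 0.1208]
ee_rot: [3.124, 0.002, 1.764]
ft_force: [-1.0, -0.1, 0.9]
finger_gap: 0.0326
pos [0.5717 0.0281 0.1208] rot [1.7901e+02 1.3000e-01 1.0108e+02] gap 0.0326 F [-1.  -0.1  0.9] t 6.5333
 shift mm [-1.7 -5.8  8.8] turn [ 0.99  0.13 -0.12]
```

View pics/s3.png

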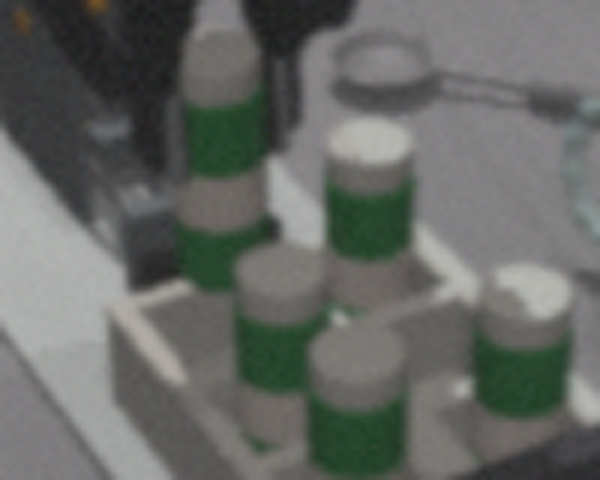

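The held bottle's axis is at crop x≈222 with its underside at y≈275–290. It hangs above the near-left pocket, slightly towards the upper right. The neighbours are clear.

```bash
python3 - <<'E'
from h import *
s=snap('side'); Q=lambda x,y:np.array(((x+.5)/6-.5+230,(y+.5)/6-.5+160))
R=Ro.from_euler('xyz',r.observe()['ee_rot']).as_matrix(); p=r.observe()['eef_pos']
b=p+R[:,2]*.0473; m=p+R[:,2]*(.0473-.046)
print('bottom',proj(s,b),'seen',Q(221,272)); print('mid',proj(s,m),'seen u',Q(223,200)[0])
goto([.5677,.0247,.105],101.2)
E
python3 -m inch '-.001 -.004 .004 .9 .1 0 0;0 -.002 .004 .2 0 0 0;0 0 0 0 0 0 0;0 0 0 0 0 0 0'
python3 -c "
from h import *
goto([.5677,.0247,.105],101.2)"
```

```text
bottom [266.68997749 204.16543946] seen [266.41666667 204.91666667]
mid [265.59590858 186.61615318] seen u 266.75
pos [0.5719 0.0281 0.1212] rot [1.7897e+02 1.4000e-01 1.0108e+02] gap 0.0329 F [-0.5  0.7 -2.1] t 6.6333
 shift mm [-2.4 -5.1 16.1] turn [ 1.03  0.14 -0.12]
t: 6.97
eef_pos: [0.5672, 0.0256, 0.1152]
ee_rot: [3.141, 0.001, 1.764]
ft_force: [0.0, -0.6, -1.1]
finger_gap: 0.0324
pos [0.5672 0.0256 0.1152] rot [1.7996e+02 7.0000e-02 1.0107e+02] gap 0.0324 F [ 0.  -0.6 -1.1] t 6.9667
 shift mm [-1.   0.3 10.2] turn [ 0.04  0.07 -0.13]
```

```bash
python3 -m inch '-.001 0 .008 0 0 0 0;0 0 .01 0 0 0 0;0 0 .005 0 0 0 0;0 0 0 0 0 0 0'
python3 -c "
from h import *
goto([.5677,.0247,.065],101.2)"
```

```text
t: 7.3
eef_pos: [0.5677, 0.0244, 0.0902]
ee_rot: [3.14, 0.001, 1.764]
ft_force: [0.1, -0.1, -0.0]
finger_gap: 0.0327
pos [0.5677 0.0244 0.0902] rot [1.7990e+02 7.0000e-02 1.0106e+02] gap 0.0327 F [ 0.1 -0.1 -0. ] t 7.3
 shift mm [ 0.3  0.  25.2] turn [ 0.1   0.07 -0.14]
```

Bottom is at z≈.043, already 10 mm into the pocket with no force. I'll continue down.

```bash
python3 -m inch '0 0 .007 0 0 0 0;0 0 .008 0 0 0 0;0 0 .005 0 0 0 0;0 0 0 0 0 0 0;0 0 0 0 0 0 0'
python3 -c "
from h import *
goto([.5677,.0247,.065],101.2)"
```

```text
t: 7.72
eef_pos: [0.5667, 0.0244, 0.0665]
ee_rot: [-3.141, 0.001, 1.764]
ft_force: [0.2, 0.1, -0.5]
finger_gap: 0.0323
pos [0.5667 0.0244 0.0665] rot [-1.7995e+02  5.0000e-02  1.0107e+02] gap 0.0323 F [ 0.2  0.1 -0.5] t 7.7167
 shift mm [0.1 1.  1.5] turn [-0.05  0.05 -0.13]
```

```bash
python3 -m inch '0 0 .002 0 0 0 0;0 0 0 0 0 0 0;0 0 0 0 0 0 .5;0 0 0 0 0 0 .5;0 0 0 0 0 0 .5'
python3 -c "
from h import *
goto([.5677,.0247,.22],101.2)"
```

```text
t: 8.13
eef_pos: [0.5676, 0.0245, 0.0654]
ee_rot: [3.14, 0.001, 1.764]
ft_force: [0.4, -0.3, -1.0]
finger_gap: 0.0428
pos [0.5676 0.0245 0.0654] rot [1.7993e+02 7.0000e-02 1.0107e+02] gap 0.0428 F [ 0.4 -0.3 -1. ] t 8.1333
 shift mm [   0.     0.3 -154.6] turn [ 0.07  0.07 -0.13]
```

```bash
python3 -m inch '0 0 -.005 0 0 0 .55;0 0 -.02 0 0 0 .55;0 0 -.03 0 0 0 .55;0 0 -.03 0 0 0 .6;0 0 -.03 0 0 0 .6;0 0 -.02 0 0 0 .6;-.015 -.007 -.005 0 0 0 .6;-.0255 -.0124 0 0 0 0 .6;-.0255 -.0124 0 0 0 0 .6;-.0255 -.0124 0 0 0 0 .6;-.0255 -.0124 0 0 0 0 .6;-.0255 -.0124 0 0 0 0 .6;-.0255 -.0124 0 0 0 0 .6;-.0255 -.0124 0 0 0 0 .6;-.0255 -.0124 0 0 0 0 .6;-.0255 -.0124 0 0 0 0 .6;-.025 -.0124 0 0 0 0 .6;-.015 -.006 0 0 0 0 .6;0 0 0 0 0 0 .6;0 0 0 0 0 0 .6'
python3 - <<'E'
from h import *
goto([.484,-.290,.051],101.2)
s=snap('side')
# caps/green in rack region and spares
hsv=cv2.cvtColor(s['pixels'],cv2.COLOR_RGB2HSV); m=cv2.inRange(hsv,(45,90,30),(85,255,255))
n,l,st,ce=cv2.connectedComponentsWithStats(m)
for i in range(1,n):
    if st[i,4]>40: print(st[i].tolist(),ce[i].round(1))
a=cv2.resize(s['pixels'][160:400,180:360],None,fx=2.5,fy=2.5,interpolation=cv2.INTER_CUBIC); cv2.imwrite('pics/s4.png',a[:,:,::-1])
E
```

```text
t: 9.8
eef_pos: [0.4856, -0.2946, 0.2257]
ee_rot: [3.126, 0.009, 1.768]
ft_force: [0.6, 0.4, 0.4]
finger_gap: 0.0513
pos [ 0.4856 -0.2946  0.2257] rot [179.12   0.5  101.29] gap 0.0513 F [0.6 0.4 0.4] t 9.8
 shift mm [  6.4  -3.3 174.6] turn [0.88 0.5  0.09]
[271, 219, 11, 6, 46] [276.3 222. ]
[309, 218, 15, 11, 128] [316.4 223.1]
[302, 315, 19, 15, 167] [310.9 323.2]
[260, 331, 19, 15, 179] [269.4 339. ]
[301, 338, 19, 11, 128] [309.7 343.1]
[261, 352, 20, 13, 150] [270.5 358.4]
```

View pics/s4.png

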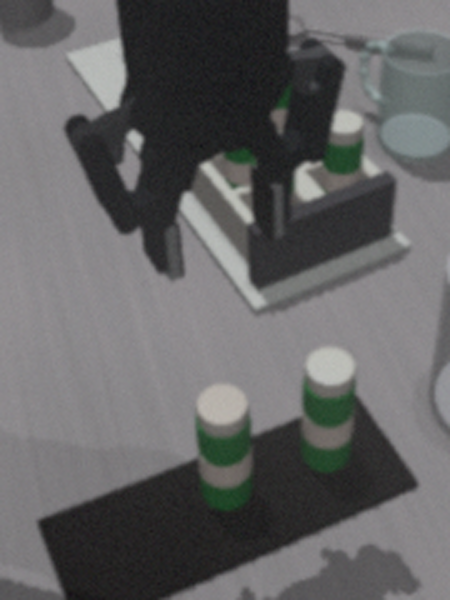

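The fingers are above spare1, with the cap at crop (222,405). Spare1 and spare2 are upright and the path down is clear.

```bash
python3 -m inch '.003 -.002 .015 .8 .5 0 .6;.003 -.001 .025 0 0 0 0.6;.001 0 .025 0 0 0 .6;.001 0 .02 0 0 0 .6;0 0 .01 0 0 0 .6;0 0 0 0 0 0 .6;0 0 0 0 0 0 .6'
python3 -c "
from h import *
goto([.484,-.290,.053],101.2)"
```

```text
t: 10.43
eef_pos: [0.4823, -0.2791, 0.1244]
ee_rot: [-3.14, -0.003, 1.778]
ft_force: [-0.6, 0.5, -0.0]
finger_gap: 0.0509
pos [ 0.4823 -0.2791  0.1244] rot [-1.7992e+02 -1.7000e-01  1.0185e+02] gap 0.0509 F [-0.6  0.5 -0. ] t 10.4333
 shift mm [-11.2  -0.5  71.3] turn [-0.08 -0.17  0.65]
```

```bash
python3 -m inch '-.009 0 .008 0 0 .6 .6;-.001 0 .02 0 0 0 .6;.001 0 .02 0 0 0 .6;0.002 0 .012 0 0 0 .6;0 0 .003 0 0 0 .6;0 0 0 0 0 0 .6'
python3 -c "
from h import *
goto([.484,-.290,.053],101.2)"
```

```text
t: 10.93
eef_pos: [0.489, -0.2899, 0.0639]
ee_rot: [3.135, 0.005, 1.766]
ft_force: [0.3, -0.6, 0.6]
finger_gap: 0.0512
pos [ 0.489  -0.2899  0.0639] rot [179.65   0.29 101.2 ] gap 0.0512 F [ 0.3 -0.6  0.6] t 10.9333
 shift mm [ 0.9 -5.  10.8] turn [ 0.35  0.29 -0.  ]
```

```bash
python3 -m inch '.001 -.005 .008 .3 .3 0 .6;0 0 .002 0 0 0 .6;0 0 0 0 0 0 .6;0 0 0 0 0 0 .6'
python3 -c "
from h import *
goto([.484,-.290,.053],101.2)"
```

```text
t: 11.27
eef_pos: [0.4854, -0.2919, 0.0559]
ee_rot: [3.138, 0.003, 1.765]
ft_force: [1.0, -0.3, -0.1]
finger_gap: 0.0513
pos [ 0.4854 -0.2919  0.0559] rot [1.7980e+02 1.5000e-01 1.0114e+02] gap 0.0513 F [ 1.  -0.3 -0.1] t 11.2667
 shift mm [ 2.1 -1.   2.9] turn [ 0.2   0.15 -0.06]
```

```bash
python3 -m inch '.002 -.001 .003 .1 .1 0 .6;0 0 0 0 0 0 0;0 0 0 0 0 0 0;0 0 0 0 0 0 0;0 0 0 0 0 0 0;0 0 0 0 0 0 0;0 0 0 0 0 0 0'
python3 -c "
from h import *
goto([.6408,-.0141,.22],101.2)"
```

```text
t: 11.85
eef_pos: [0.4848, -0.2905, 0.0545]
ee_rot: [3.138, 0.003, 1.765]
ft_force: [-0.9, -0.6, -0.1]
finger_gap: 0.033
pos [ 0.4848 -0.2905  0.0545] rot [1.7978e+02 1.6000e-01 1.0114e+02] gap 0.033 F [-0.9 -0.6 -0.1] t 11.85
 shift mm [ 240.6  207.1 -165.3] turn [ 0.22  0.16 -0.06]
```

```bash
python3 -m inch '0 0 -.01 0 0 0 0;0 0 -.03 0 0 0 0;0 0 -.03 0 0 0 0;0 0 -.03 0 0 0 0;0 0 -.03 0 0 0 0;0 0 -.025 0 0 0 0;.012 .01 -.005 0 0 0 0;.024 .021 0 0 0 0 0;.024 .021 0 0 0 0 0;.024 .021 0 0 0 0 0;.024 .021 0 0 0 0 0;.024 .021 0 0 0 0 0;.024 .021 0 0 0 0 0;.024 .021 0 0 0 0 0;.024 .021 0 0 0 0 0;.02 .017 0 0 0 0 0;.01 .01 0 0 0 0 0;0 0 0 0 0 0 0;0 0 0 0 0 0 0'
python3 -c "
from h import *
goto([.6408,-.0141,.18],101.2)"
```

```text
t: 13.43
eef_pos: [0.6454, -0.0089, 0.2359]
ee_rot: [3.131, 0.006, 1.761]
ft_force: [1.1, -0.9, -1.1]
finger_gap: 0.0323
pos [ 0.6454 -0.0089  0.2359] rot [179.4    0.33 100.9 ] gap 0.0323 F [ 1.1 -0.9 -1.1] t 13.4333
 shift mm [-3.9 -6.1 55.9] turn [ 0.59  0.33 -0.3 ]
```

```bash
python3 -m inch '-.003 -.004 .01 .5 .3 -.3 0;-.001 -.002 .02 0 0 0 0;0 0 .02 0 0 0 0;0 0 .01 0 0 0 0;0 0 0 0 0 0 0;0 0 0 0 0 0 0'
python3 -c "
from h import *
goto([.6408,-.0141,.115],101.2)"
```

```text
t: 13.93
eef_pos: [0.6363, -0.0225, 0.1737]
ee_rot: [-3.141, 0.002, 1.76]
ft_force: [-0.4, 0.2, 0.2]
finger_gap: 0.0325
pos [ 0.6363 -0.0225  0.1737] rot [-1.7995e+02  9.0000e-02  1.0083e+02] gap 0.0325 F [-0.4  0.2  0.2] t 13.9333
 shift mm [ 7.5  6.  58.7] turn [-0.05  0.09 -0.37]
```

```bash
python3 -m inch '.006 .005 0 0 0 -.3 0;.001 .001 .005 0 0 0 0;0 0 .012 0 0 0 0;0 0 .012 0 0 0 0;0 0 .008 0 0 0 0;0 0 0 0 0 0 0;0 0 0 0 0 0 0'
python3 -c "
from h import *
goto([.6408,-.0141,.1],101.2)"
```

```text
t: 14.52
eef_pos: [0.643, -0.0149, 0.1371]
ee_rot: [3.137, 0.003, 1.765]
ft_force: [-0.6, -0.2, 0.0]
finger_gap: 0.0327
pos [ 0.643  -0.0149  0.1371] rot [1.7975e+02 1.6000e-01 1.0110e+02] gap 0.0327 F [-0.6 -0.2  0. ] t 14.5167
 shift mm [ 1.3 -2.2 37.1] turn [ 0.25  0.16 -0.1 ]
```

```bash
python3 -m inch '.001 -.002 .007 .2 .1 0 0;0 0 .009 0 0 0 0;0 0 .007 0 0 0 0;0 0 0 0 0 0 0;0 0 0 0 0 0 0'
python3 -c "
from h import *
goto([.6408,-.0141,.09],101.2)"
```

```text
t: 14.93
eef_pos: [0.641, -0.014, 0.1124]
ee_rot: [3.14, 0.001, 1.765]
ft_force: [0.6, 0.6, -0.4]
finger_gap: 0.0326
pos [ 0.641  -0.014   0.1124] rot [1.7991e+02 6.0000e-02 1.0113e+02] gap 0.0326 F [ 0.6  0.6 -0.4] t 14.9333
 shift mm [-0.1 -0.3 22.4] turn [ 0.09  0.06 -0.07]
```

```bash
python3 -m inch '0 0 .007 0 0 0 0;0 0 .009 0 0 0 0;0 0 .005 0 0 0 0;0 0 0 0 0 0 0'
python3 -c "
from h import *
goto([.6408,-.0141,.067],101.2)"
```

```text
t: 15.27
eef_pos: [0.6414, -0.0141, 0.0897]
ee_rot: [3.139, 0.001, 1.765]
ft_force: [0.1, -0.5, 0.0]
finger_gap: 0.0322
pos [ 0.6414 -0.0141  0.0897] rot [1.7986e+02 7.0000e-02 1.0112e+02] gap 0.0322 F [ 0.1 -0.5  0. ] t 15.2667
 shift mm [ 0.1 -0.7 22.7] turn [ 0.14  0.07 -0.08]
```

Bottom is at .041, inside the pocket with no force.

```bash
python3 -m inch '0 0 .007 0 0 0 0;0 0 .008 0 0 0 0;0 0 .005 0 0 0 0;0 0 0 0 0 0 0;0 0 .002 0 0 0 0;0 0 0 0 0 0 0'
python3 -c "
from h import *
goto([.6408,-.0141,.066],101.2)"
```

```text
t: 15.77
eef_pos: [0.6418, -0.0142, 0.0668]
ee_rot: [3.138, 0.002, 1.765]
ft_force: [1.2, -0.5, -1.6]
finger_gap: 0.0326
pos [ 0.6418 -0.0142  0.0668] rot [1.7978e+02 1.0000e-01 1.0112e+02] gap 0.0326 F [ 1.2 -0.5 -1.6] t 15.7667
 shift mm [ 0.3 -0.9  0.7] turn [ 0.22  0.1  -0.08]
```

```bash
python3 -m inch '0 0 0 0 0 0 .5;0 0 0 0 0 0 .5;0 0 0 0 0 0 .5;0 0 -.005 0 0 0 .55;0 0 -.02 0 0 0 .55;0 0 -.03 0 0 0 .55;0 0 -.03 0 0 0 .55;0 0 -.035 0 0 0 .6;0 0 -.035 0 0 0 .6;0 -.015 -.015 0 0 0 .7;0 -.033 0 0 0 0 .8;0 -.033 0 0 0 0 .8;0 -.033 0 0 0 0 .8;0 -.033 0 0 0 0 .8;0 -.033 0 0 0 0 .8;0 -.033 0 0 0 0 .8;0 -.033 0 0 0 0 .8;0 -.015 0 0 0 0 .8;0 0 0 0 0 0 .8'
python3 - <<'E'
from h import *
goto([.38,-.06,.22],101.2)
s=snap('side'); t=snap('top')
a=cv2.resize(s['pixels'][120:260,210:350],None,fx=4,fy=4,interpolation=cv2.INTER_CUBIC); 
b=cv2.resize(t['pixels'][160:250,190:350],None,fx=4,fy=4,interpolation=cv2.INTER_CUBIC)
cv2.imwrite('pics/s5.png',a[:,:,::-1]);cv2.imwrite('pics/t5.png',b[:,:,::-1])
E
```

```text
t: 17.35
eef_pos: [0.3744, -0.0653, 0.2473]
ee_rot: [3.132, 0.004, 1.767]
ft_force: [1.2, 0.2, 0.1]
finger_gap: 0.0682
pos [ 0.3744 -0.0653  0.2473] rot [179.45   0.25 101.23] gap 0.0682 F [1.2 0.2 0.1] t 17.35
 shift mm [ 4.3  6.3 27.3] turn [0.55 0.25 0.03]
```

View pics/s5.png

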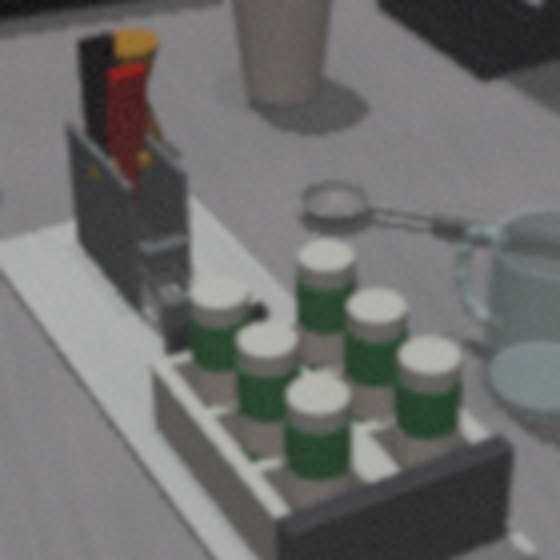

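View pics/t5.png

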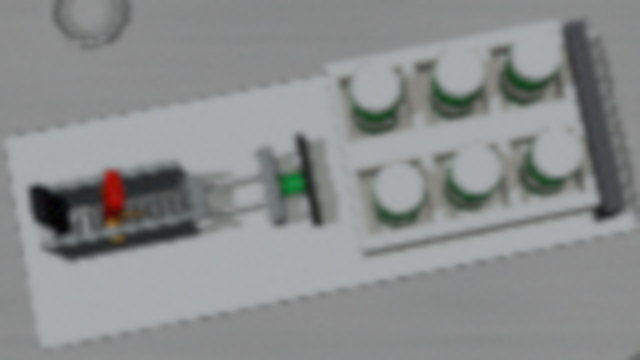

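The side crop shows six upright caps in the rack. The black grip top is at (97,37) and the red trigger top at (128,68). The top crop shows the grip top at (50,208), the red trigger at (114,192), the green stem at (292,183), the pad at (311,180) and the rack's left edge near x 340.

Run:
```python
from h import *
s=snap('side'); t=snap('top')
S=lambda x,y:((x+.5)/4-.5+210,(y+.5)/4-.5+120); T=lambda x,y:((x+.5)/4-.5+190,(y+.5)/4-.5+160)
y=np.radians(-78.8); X=np.array([np.cos(y),np.sin(y)]); Y=np.array([-X[1],X[0]])
def rep(n,w,cx,cy): print(n,w.round(4),'O',(w[:2]-(cx*X+cy*Y)/1e3).round(4))
rep('S grip',onz(s,*S(97,37),.16),-161,0)
rep('T grip',onz(t,*T(45,208),.16),-161,0)
rep('S trig',onz(s,*S(128,68),.157),-113,0)
rep('T trig',onz(t,*T(114,182),.157),-113,0)
rep('S plateL',onz(s,*S(70,127),.1),-175,-20)
rep('S backR',onz(s,*S(510,445),.07),191,65)
for p in((377,90),(460,83),(536,57),(400,188),(476,172),(556,163)): print('T cap',onz(t,*T(*p),.11).round(4))
for p in((326,252),(376,305),(430,355),(218,293),(268,340),(320,392)): print('S cap',onz(s,*S(*p),.11).round(4))
rep('T pad',onz(t,*T(312,180),.03),0,0)
print(r.observe()['joint_positions'].round(2))
goto([.56,.23,.2],11.2)
g=t['pixels'].astype(float)[195:216,252:274]; e=np.clip(g[:,:,1]-np.maximum(g[:,:,0],g[:,:,2]),0,None); print('green sum',e.sum()); print(e.sum(0).round())
```

```text
S grip [0.5528 0.2378 0.16  ] O [0.584  0.0799]
T grip [0.5454 0.2365 0.16  ] O [0.5767 0.0786]
S trig [0.5624 0.197  0.157 ] O [0.5843 0.0861]
T trig [0.5613 0.1962 0.157 ] O [0.5833 0.0853]
S plateL [0.5314 0.2408 0.1   ] O [0.585 0.073]
S backR [ 0.6832 -0.0992  0.07  ] O [0.5824 0.0756]
T cap [0.626 0.039 0.11 ]
T cap [ 0.6304 -0.0135  0.11  ]
T cap [ 0.6471 -0.0619  0.11  ]
T cap [0.5635 0.0249 0.11  ]
T cap [ 0.5735 -0.0229  0.11  ]
T cap [ 0.579  -0.0733  0.11  ]
S cap [0.6325 0.0396 0.11  ]
S cap [ 0.6411 -0.0161  0.11  ]
S cap [ 0.6517 -0.0653  0.11  ]
S cap [0.5663 0.0207 0.11  ]
S cap [ 0.5789 -0.0275  0.11  ]
S cap [ 0.5902 -0.0762  0.11  ]
T pad [0.5801 0.0832 0.03  ] O [0.5801 0.0832]
[-0.17 -0.15 -0.28  1.43 -0.    1.2 ]
pos [ 0.3781 -0.0651  0.2466] rot [179.45   0.23 101.31] gap 0.0684 F [0.5 0.5 0.2] t 17.55
 shift mm [253.9 235.7  47.8] turn [ 0.61 -0.25 90.11]
green sum 2385.0
[  9.   7.   3.   1.   0.   0.   5.  55. 197. 328. 380. 381. 352. 274.
 125.  32.  39.  51.  57.  48.  28.  13.]
```

```bash
python3 -m inch '0 0 0 0 0 -6.9 .95;0 0 0 0 0 -6.9 .95;0 0 0 0 0 -6.9 .95;0 0 0 0 0 -6.9 .95;0 0 0 0 0 -6.9 .95;0 0 0 0 0 -6.9 .95;0 0 0 0 0 -6.9 .95;0 0 0 0 0 -6.9 .95;0 0 0 0 0 -6.9 .95;0 0 0 0 0 -6.9 .95;0 0 0 0 0 -6.9 .95;0 0 0 0 0 -6.9 .95;0 0 0 0 0 -5 .95;0 0 0 0 0 0 .95'
python3 -c "
from h import *
goto([.557,.229,.22],-168.8)"
```

```text
t: 18.72
eef_pos: [0.3969, -0.0621, 0.2405]
ee_rot: [3.14, -0.001, -2.919]
ft_force: [0.6, 0.7, 0.8]
finger_gap: 0.0811
pos [ 0.3969 -0.0621  0.2405] rot [ 1.7990e+02 -8.0000e-02 -1.6723e+02] gap 0.0811 F [0.6 0.7 0.8] t 18.7167
 shift mm [-220.5  248.5   20.6] turn [ 0.1  -0.08  1.57]
```

```bash
python3 -m inch '-.012 .013 0 0 0 .5 .95;-.022 .025 0 0 0 .5 .95;-.022 .025 0 0 0 .5 .95;-.022 .025 0 0 0 0 .95;-.022 .025 0 0 0 0 .95;-.022 .025 0 0 0 0 .95;-.022 .025 0 0 0 0 .95;-.022 .025 0 0 0 0 .95;-.022 .025 0 0 0 0 .95;-.018 .02 0 0 0 0 .95;-.01 .01 0 0 0 0 .95;0 0 0 0 0 0 .95;0 0 0 0 0 0 .95'
python3 -c "
from h import *
goto([.557,.229,.19],-168.8)"
```

```text
t: 19.8
eef_pos: [0.5818, 0.2387, 0.2279]
ee_rot: [-3.141, -0.012, -2.979]
ft_force: [-0.7, -0.7, 0.1]
finger_gap: 0.0808
pos [0.5818 0.2387 0.2279] rot [-179.97   -0.67 -170.67] gap 0.0808 F [-0.7 -0.7  0.1] t 19.8
 shift mm [25.6 -5.5 38.2] turn [-0.01 -0.67 -1.87]
```

```bash
python3 -m inch '.015 -.003 .01 0 -.6 -1.7 .95;.007 -.002 .015 0 0 0 .95;.002 0 .008 0 0 0 .95;0 0 0 0 0 0 .95;0 0 0 0 0 0 .95'
python3 -c "
from h import *
goto([.557,.229,.118],-168.8)
s=snap('side');a=cv2.resize(s['pixels'][90:230,190:330],None,fx=4,fy=4,interpolation=cv2.INTER_CUBIC);cv2.imwrite('pics/s6.png',a[:,:,::-1])"
```

```text
t: 20.22
eef_pos: [0.5582, 0.2279, 0.1919]
ee_rot: [-3.14, -0.004, -2.955]
ft_force: [0.1, 0.1, 0.0]
finger_gap: 0.0813
pos [0.5582 0.2279 0.1919] rot [-179.92   -0.23 -169.3 ] gap 0.0813 F [0.1 0.1 0. ] t 20.2167
 shift mm [ 0.6  1.4 73.9] turn [-0.08 -0.23 -0.5 ]
```

View pics/s6.png

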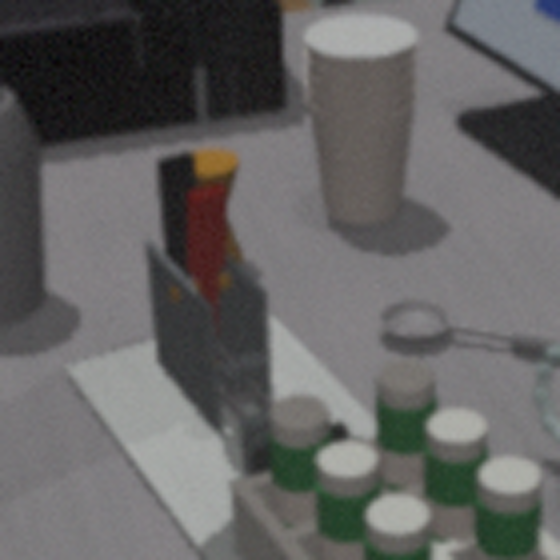

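The side crop shows the near finger tip at about (200,75–115), just above the trigger top at (208,190). It is within about 4 mm across the lever. Before descending I'll shift 6 mm towards the jaw so the finger clears the trigger's leaning top.

```bash
python3 -m inch '-.002 -.006 0 0 -.2 -.4 1;0 0 .012 0 0 0 1;0 0 0 0 0 0 1;0 0 0 0 0 0 1'
python3 -c "
from h import *
goto([.560,.223,.118],-168.8)"
```

```text
t: 20.6
eef_pos: [0.5644, 0.2213, 0.1834]
ee_rot: [-3.141, 0.006, -2.949]
ft_force: [-0.1, 0.1, -0.2]
finger_gap: 0.0856
pos [0.5644 0.2213 0.1834] rot [-179.95    0.32 -168.94] gap 0.0856 F [-0.1  0.1 -0.2] t 20.6
 shift mm [ 4.3  2.6 65.3] turn [-0.05  0.32 -0.14]
```

```bash
python3 -m inch '.003 .001 .003 0 .3 0 1;0 .001 .01 0 0 0 1;0 0 .014 0 0 0 1;0 0 .012 0 0 0 1;0 0 .006 0 0 0 1;0 0 0 0 0 0 1;0 0 0 0 0 0 1'
python3 -c "
from h import *
goto([.560,.223,.118],-168.8)"
```

```text
t: 21.18
eef_pos: [0.5624, 0.223, 0.1377]
ee_rot: [-3.141, 0.004, -2.949]
ft_force: [-0.4, 0.9, 0.6]
finger_gap: 0.0852
pos [0.5624 0.223  0.1377] rot [-179.98    0.22 -168.96] gap 0.0852 F [-0.4  0.9  0.6] t 21.1833
 shift mm [ 2.4  0.4 19.7] turn [-0.02  0.22 -0.16]
```

```bash
python3 -m inch '.001 0 .008 0 .2 0 1;0 0 .009 0 0 0 1;0 0 .003 0 0 0 1;0 0 0 0 0 0 1;0 0 0 0 0 0 .95;0 0 0 0 0 0 .9;0 0 0 0 0 0 .9'
python3 -c "
from h import *
goto([.559,.229,.118],-168.8)"
```

```text
t: 21.77
eef_pos: [0.562, 0.2232, 0.1171]
ee_rot: [3.142, 0.002, -2.949]
ft_force: [0.0, -0.0, 0.6]
finger_gap: 0.0768
pos [0.562  0.2232 0.1171] rot [ 1.8000e+02  1.0000e-01 -1.6894e+02] gap 0.0768 F [ 0.  -0.   0.6] t 21.7667
 shift mm [ 1.9  6.2 -1. ] turn [ 0.    0.1  -0.14]
```

```bash
python3 -m inch '.001 .005 0 0 0 0 .88;0 .001 0 0 0 0 .88;0 0 0 0 0 0 .88;0 0 0 0 0 0 .88'
python3 -m inch '0 0 0 0 0 0 .82;0 0 0 0 0 0 .82;0 0 0 0 0 0 .82'
python3 -m inch '0 0 0 0 0 0 .76;0 0 0 0 0 0 .76;0 0 0 0 0 0 .76'
python3 -c "
from h import *
goto([.559,.229,.118],-168.8)"
```

```text
t: 22.1
eef_pos: [0.5601, 0.2291, 0.1178]
ee_rot: [-3.141, 0.003, -2.949]
ft_force: [0.0, -1.1, -0.5]
finger_gap: 0.0752
t: 22.35
eef_pos: [0.5603, 0.2284, 0.1181]
ee_rot: [-3.139, 0.003, -2.949]
ft_force: [-0.3, -2.2, -1.3]
finger_gap: 0.0701
t: 22.6
eef_pos: [0.5606, 0.2276, 0.1184]
ee_rot: [-3.138, 0.004, -2.95]
ft_force: [0.6, -1.9, -0.3]
finger_gap: 0.0649
pos [0.5606 0.2276 0.1184] rot [-179.78    0.22 -169.03] gap 0.0649 F [ 0.6 -1.9 -0.3] t 22.6
 shift mm [1.3 1.7 0.4] turn [-0.22  0.22 -0.23]
```

```bash
cat >> h.py <<'E'
def stem(show=False):
    "green stem length (mm along clamp x), its ends and dark pad span, clamp x on the z=.03 plane, top camera"
    t=r.snapshot('top'); y=np.radians(-78.8); X=np.array([np.cos(y),np.sin(y)]); Y=np.array([-X[1],X[0]]); O=np.array([.5815,.083])
    xs=np.arange(-60,60,.5); ys=np.arange(-12,13,1.)
    m=np.array([[proj(t,[*(O+(a*X+b*Y)/1e3),.03]) for a in xs] for b in ys],np.float32)
    g=cv2.remap(t['pixels'],m[:,:,0],m[:,:,1],cv2.INTER_CUBIC).astype(float)
    e=np.clip(g[:,:,1]-np.maximum(g[:,:,0],g[:,:,2])-6,0,None).sum(0); L=g.mean(2).mean(0)
    pk=np.sort(e)[-6:].mean(); a=xs[e>pk/2]; d=xs[L<70]
    print('green sum %.0f peak %.0f half-width %.1f..%.1f'%(e.sum(),pk,a.min(),a.max()),'dark',(d.min(),d.max()) if len(d) else L.min().round())
    if show: print(L[::4].round().astype(int).tolist()); print(e[::4].round().astype(int).tolist())
E
python3 -c "
from h import *
stem(True)"
python3 -m inch '0 .001 0 0 0 0 .7;0 .001 0 0 0 0 .65;0 .001 0 0 0 0 .6;0 .001 0 0 0 0 .55;0 .001 0 0 0 0 .55;0 .0005 0 0 0 0 .55'
python3 -c "
from h import *
goto([.559,.229,.118],-168.8)
stem()"
```

```text
green sum 19037 peak 626 half-width -22.0..-7.0 dark (np.float64(-8.5), np.float64(-1.0))
[130, 129, 130, 130, 130, 131, 131, 131, 131, 130, 130, 128, 122, 111, 99, 92, 89, 85, 79, 77, 81, 85, 86, 86, 85, 79, 66, 48, 36, 47, 80, 112, 132, 140, 141, 141, 141, 141, 142, 141, 139, 137, 139, 143, 143, 139, 135, 134, 133, 133, 132, 132, 134, 138, 141, 144, 145, 146, 146, 146]
[0, 0, 0, 0, 0, 0, 0, 0, 0, 0, 0, 0, 0, 0, 0, 0, 0, 0, 120, 372, 557, 606, 618, 627, 618, 558, 430, 227, 34, 0, 0, 0, 0, 0, 0, 0, 0, 0, 0, 0, 0, 0, 0, 0, 0, 0, 0, 0, 0, 0, 0, 0, 0, 0, 0, 0, 0, 0, 0, 0]
t: 23.15
eef_pos: [0.5611, 0.2281, 0.1199]
ee_rot: [-3.127, 0.006, -2.954]
ft_force: [1.4, -4.1, -0.0]
finger_gap: 0.0469
pos [0.5611 0.2281 0.1199] rot [-179.15    0.37 -169.22] gap 0.0469 F [ 1.4 -4.1 -0. ] t 23.15
 shift mm [1.9 1.3 1.9] turn [-0.85  0.36 -0.43]
green sum 19058 peak 622 half-width -17.5..-2.5 dark (np.float64(-3.0), np.float64(4.0))
```

```bash
python3 -m inch '0 .002 .001 -.4 .2 -.2 .5;0 .001 .001 -.3 .1 -.2 .46;0 .001 0 -.1 0 0 .43;0 .001 0 0 0 0 .42;0 .0005 0 0 0 0 .42'
python3 -c "
from h import *
goto([.559,.229,.118],-168.8)
stem()"
```

```text
t: 23.62
eef_pos: [0.5615, 0.2291, 0.1202]
ee_rot: [-3.131, 0.004, -2.949]
ft_force: [0.1, -5.4, 0.9]
finger_gap: 0.0362
pos [0.5615 0.2291 0.1202] rot [-179.4     0.24 -168.97] gap 0.0362 F [ 0.1 -5.4  0.9] t 23.6167
 shift mm [2.5 0.4 2.2] turn [-0.6   0.24 -0.17]
green sum 19187 peak 626 half-width -12.0..3.0 dark (np.float64(2.0), np.float64(9.0))
```

```bash
python3 -m inch '.001 0 .001 -.3 .1 -.1 .55;.001 0 .001 -.2 .1 0 .7;0 0 0 0 0 0 .85;0 0 0 0 0 0 .92;0 0 0 0 0 0 .92;0 0 0 0 0 0 .92;0 0 0 0 0 0 .92'
python3 -c "
from h import *
goto([.559,.229,.118],-168.8)
stem()"
```

```text
t: 24.25
eef_pos: [0.559, 0.2306, 0.1169]
ee_rot: [3.14, -0.0, -2.946]
ft_force: [0.3, -1.7, 0.2]
finger_gap: 0.0787
pos [0.559  0.2306 0.1169] rot [ 1.7990e+02 -3.0000e-02 -1.6879e+02] gap 0.0787 F [ 0.3 -1.7  0.2] t 24.25
 shift mm [ 0.3 -1.6 -1.1] turn [ 0.1  -0.03  0.01]
green sum 19154 peak 623 half-width -12.0..3.0 dark (np.float64(2.0), np.float64(9.0))
```

```bash
python3 -m inch '0 -.0015 0 0 0 0 .95;0 0 0 0 0 0 .9;0 0 0 0 0 0 .8;0 .001 0 0 0 0 .7;0 .001 0 -.1 0 -.1 .6;0 .001 0 -.3 .1 -.1 .5;.001 .001 .001 -.3 .1 -.1 .45;0 .001 0 -.1 0 0 .42;0 .0005 0 0 0 0 .42;0 .0005 0 0 0 0 .42'
python3 -c "
from h import *
goto([.559,.229,.118],-168.8)
stem(True)"
```

```text
t: 25.13
eef_pos: [0.5603, 0.2291, 0.1203]
ee_rot: [3.14, 0.004, -2.944]
ft_force: [1.0, -4.7, 2.3]
finger_gap: 0.036
pos [0.5603 0.2291 0.1203] rot [ 179.89    0.21 -168.7 ] gap 0.036 F [ 1.  -4.7  2.3] t 25.1333
 shift mm [1.3 0.2 2.3] turn [0.11 0.21 0.1 ]
green sum 19294 peak 614 half-width -4.0..11.5 dark (np.float64(10.5), np.float64(17.5))
[130, 130, 129, 130, 130, 131, 131, 131, 131, 130, 130, 130, 131, 131, 131, 130, 129, 129, 129, 129, 128, 123, 113, 101, 93, 90, 88, 84, 82, 84, 86, 86, 85, 83, 79, 72, 55, 41, 47, 77, 108, 128, 138, 143, 143, 139, 136, 134, 134, 133, 132, 132, 134, 138, 142, 144, 145, 146, 147, 146]
[0, 0, 0, 0, 0, 0, 0, 0, 0, 0, 0, 0, 0, 0, 0, 0, 0, 0, 0, 0, 0, 0, 0, 0, 0, 0, 0, 87, 322, 529, 610, 610, 608, 616, 592, 491, 287, 73, 0, 0, 0, 0, 0, 0, 0, 0, 0, 0, 0, 0, 0, 0, 0, 0, 0, 0, 0, 0, 0, 0]
```

```bash
python3 -m inch '.001 0 .001 0 .1 0 .55;0 0 .001 0 0 0 .7;0 0 0 0 0 0 .85;0 -.001 0 0 0 0 .95;0 -.001 0 0 0 0 .95;0 0 0 0 0 0 .95;0 0 0 0 0 0 .85;0 0 0 0 0 0 .75;0 .001 0 0 0 -.1 .65;0 .001 0 -.1 0 0 .58;0 .001 0 -.2 .1 -.1 .54;0 .001 0 -.2 .1 0 .54;0 0 0 0 0 0 .54'
python3 -c "
from h import *
goto([.559,.229,.118],-168.8)
stem()"
```

```text
t: 26.27
eef_pos: [0.5596, 0.2267, 0.1185]
ee_rot: [3.14, -0.001, -2.943]
ft_force: [0.1, -2.7, -0.9]
finger_gap: 0.0461
pos [0.5596 0.2267 0.1185] rot [ 1.7992e+02 -8.0000e-02 -1.6862e+02] gap 0.0461 F [ 0.1 -2.7 -0.9] t 26.2667
 shift mm [0.1 2.3 0.5] turn [ 0.08 -0.08  0.18]
green sum 19012 peak 623 half-width -1.0..14.5 dark (np.float64(13.5), np.float64(20.5))
```

```bash
python3 -m inch '0 .002 0 0 0 -.1 .5;0 .001 0 -.1 0 0 .47;0 .0005 0 -.1 0 0 .47;0 0 0 0 0 0 .47'
python3 -c "
from h import *
goto([.559,.229,.118],-168.8)
stem()"
```

```text
t: 26.65
eef_pos: [0.5597, 0.2266, 0.1193]
ee_rot: [-3.139, -0.0, -2.944]
ft_force: [-0.0, -0.4, -0.2]
finger_gap: 0.0404
pos [0.5597 0.2266 0.1193] rot [-1.7985e+02 -2.0000e-02 -1.6868e+02] gap 0.0404 F [-0.  -0.4 -0.2] t 26.65
 shift mm [0.3 2.5 1.2] turn [-0.15 -0.02  0.12]
green sum 19160 peak 625 half-width 0.5..15.5 dark (np.float64(14.5), np.float64(21.0))
```

```bash
python3 -m inch '0 .003 0 -.1 0 0 .45;0 .002 0 0 0 0 .43;0 .001 0 0 0 0 .42;0 0 0 0 0 0 .42'
python3 -c "
from h import *
goto([.559,.229,.118],-168.8)
stem()"
```

```text
t: 27.03
eef_pos: [0.5594, 0.2286, 0.1199]
ee_rot: [-3.131, 0.001, -2.946]
ft_force: [1.0, -1.9, -0.9]
finger_gap: 0.0359
pos [0.5594 0.2286 0.1199] rot [-1.7937e+02  4.0000e-02 -1.6880e+02] gap 0.0359 F [ 1.  -1.9 -0.9] t 27.0333
 shift mm [0.3 0.5 1.9] turn [-0.63  0.04 -0.  ]
green sum 15380 peak 625 half-width 3.0..15.5 dark (np.float64(14.5), np.float64(21.0))
```

```bash
python3 -m inch '0 0 .001 -.3 0 0 .55;0 0 .001 -.2 0 0 .7;0 0 0 0 0 0 .85;0 -.001 0 0 0 0 .95;0 -.001 0 0 0 0 .95;0 0 0 0 0 0 .95;0 0 0 0 0 0 .85;0 0 0 0 0 0 .75;0 .001 0 0 0 0 .65;0 .001 0 -.1 0 0 .6;0 .001 0 -.2 0 0 .58;0 .001 0 -.1 0 0 .58;0 0 0 0 0 0 .58'
python3 -c "
from h import *
goto([.559,.229,.118],-168.8)
stem()"
```

```text
t: 28.17
eef_pos: [0.5603, 0.2264, 0.1194]
ee_rot: [-3.138, 0.003, -2.948]
ft_force: [1.4, -3.9, -0.9]
finger_gap: 0.0495
pos [0.5603 0.2264 0.1194] rot [-179.81    0.19 -168.94] gap 0.0495 F [ 1.4 -3.9 -0.9] t 28.1667
 shift mm [0.8 2.8 1.4] turn [-0.19  0.19 -0.14]
green sum 13446 peak 616 half-width 4.5..15.5 dark (np.float64(14.5), np.float64(21.0))
```

Stem is about 4.5 mm in. I'll continue in small steps.

```bash
python3 -m inch '0 .0005 0 0 0 0 .55;0 .0005 0 0 0 0 .54;0 .0005 0 0 0 0 .54'
python3 -c "
from h import *
goto([.559,.229,.118],-168.8)
stem()"
```

```text
t: 28.47
eef_pos: [0.5607, 0.2247, 0.1197]
ee_rot: [-3.132, 0.004, -2.951]
ft_force: [1.4, -4.5, -1.5]
finger_gap: 0.0463
pos [0.5607 0.2247 0.1197] rot [-179.48    0.21 -169.08] gap 0.0463 F [ 1.4 -4.5 -1.5] t 28.4667
 shift mm [0.9 4.6 1.6] turn [-0.53  0.21 -0.28]
green sum 13172 peak 605 half-width 5.0..15.5 dark (np.float64(14.5), np.float64(21.0))
```

```bash
python3 -m inch '0 .0015 0 -.2 0 0 .52;0 .0015 0 -.2 0 -.1 .5;0 .001 0 -.1 0 0 .5'
python3 -c "
from h import *
goto([.559,.229,.118],-168.8)
stem()"
```

```text
t: 28.77
eef_pos: [0.5606, 0.2256, 0.1203]
ee_rot: [-3.135, 0.005, -2.951]
ft_force: [2.2, -6.5, -2.2]
finger_gap: 0.0428
pos [0.5606 0.2256 0.1203] rot [-179.63    0.26 -169.09] gap 0.0428 F [ 2.2 -6.5 -2.2] t 28.7667
 shift mm [0.9 3.6 2.3] turn [-0.37  0.26 -0.29]
green sum 12628 peak 600 half-width 5.5..15.5 dark (np.float64(14.5), np.float64(21.0))
```

```bash
python3 -m inch '0 .002 0 -.1 0 -.1 .48;0 .002 0 -.1 0 0 .465;0 .001 0 -.1 0 0 .465'
python3 -c "
from h import *
goto([.559,.229,.118],-168.8)
stem()"
```

```text
t: 29.07
eef_pos: [0.5603, 0.2268, 0.1208]
ee_rot: [-3.132, 0.005, -2.951]
ft_force: [2.4, -5.2, -1.3]
finger_gap: 0.0398
pos [0.5603 0.2268 0.1208] rot [-179.44    0.3  -169.11] gap 0.0398 F [ 2.4 -5.2 -1.3] t 29.0667
 shift mm [0.9 2.4 2.8] turn [-0.56  0.3  -0.31]
green sum 10648 peak 576 half-width 6.5..15.5 dark (np.float64(14.5), np.float64(21.0))
```

```bash
python3 -m inch '0 .0015 0 -.1 0 -.1 .45;0 .0015 0 -.1 0 0 .445;0 .0005 0 0 0 0 .445'
python3 -c "
from h import *
goto([.559,.229,.118],-168.8)
stem(True)"
```

```text
t: 29.37
eef_pos: [0.5602, 0.2276, 0.1211]
ee_rot: [-3.129, 0.006, -2.951]
ft_force: [1.7, -3.2, 0.8]
finger_gap: 0.0383
pos [0.5602 0.2276 0.1211] rot [-179.28    0.33 -169.09] gap 0.0383 F [ 1.7 -3.2  0.8] t 29.3667
 shift mm [1.  1.7 3. ] turn [-0.73  0.33 -0.29]
green sum 9187 peak 563 half-width 8.0..15.5 dark (np.float64(14.5), np.float64(21.0))
[100, 100, 108, 118, 126, 130, 132, 132, 131, 131, 130, 131, 131, 131, 131, 130, 130, 129, 129, 129, 129, 130, 130, 130, 130, 130, 129, 125, 116, 102, 93, 91, 89, 86, 84, 84, 81, 73, 55, 39, 48, 81, 115, 136, 143, 140, 135, 134, 134, 134, 132, 132, 134, 138, 142, 144, 146, 146, 146, 146]
[0, 0, 0, 0, 0, 0, 0, 0, 0, 0, 0, 0, 0, 0, 0, 0, 0, 0, 0, 0, 0, 0, 0, 0, 0, 0, 0, 0, 0, 0, 0, 0, 0, 84, 312, 520, 577, 464, 279, 68, 0, 0, 0, 0, 0, 0, 0, 0, 0, 0, 0, 0, 0, 0, 0, 0, 0, 0, 0, 0]
```

Run:
```python
from h import *
for i in range(9): r.snapshot('side')
s=snap('side'); a=cv2.resize(s['pixels'][120:260,210:350],None,fx=4,fy=4,interpolation=cv2.INTER_CUBIC); cv2.imwrite('pics/s7.png',a[:,:,::-1])
goto([.559,.229,.118],-168.8); stem()
for i in range(8): r.snapshot('side')
stem(); goto([.559,.229,.118],-168.8)
```

```text
pos [0.5602 0.2276 0.1211] rot [-179.28    0.33 -169.08] gap 0.0382 F [ 1.8 -5.5  0.7] t 29.9167
 shift mm [0.9 1.6 3. ] turn [-0.72  0.33 -0.28]
green sum 9176 peak 553 half-width 8.0..16.0 dark (np.float64(14.5), np.float64(21.0))
green sum 9284 peak 551 half-width 8.0..16.0 dark (np.float64(14.5), np.float64(21.0))
pos [0.5602 0.2276 0.1211] rot [-179.28    0.33 -169.08] gap 0.0385 F [ 0.2 -4.8  1.4] t 30.4167
 shift mm [1.  1.6 3. ] turn [-0.72  0.33 -0.28]
```

View pics/s7.png

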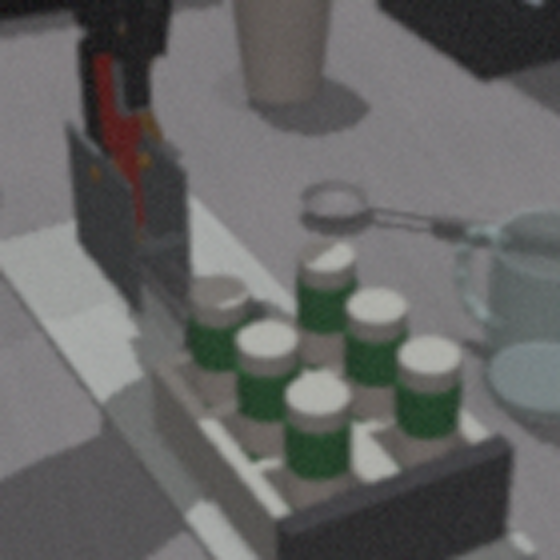

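The six bottles stand upright in the rack, with caps at about (219,293), (326,252), (376,305), (268,340), (430,355) and (318,392). The trigger is held at (120,120), and the stem reading is steady at about 8 mm in.

```bash
python3 -c "
from workcell import r
print(r.close_job())"
```

```text
the job is handed in; nothing more can be done
None
```

I put spare0 into the near pocket at the jaw end (pocket0) and spare1 into the far middle pocket (pocket3). Then I pumped the trigger three times and made a fourth, partial squeeze, and handed the job in at about 30 s with the trigger still held. No verdict is reported.

**Last checks:**
- **Bottles:** the side picture shows six upright bottles in the rack. Both spares went down to the pocket floors with wrist force readings under 3 N. I saw no bystander shifted in the areas I looked at, but did not measure their positions.
- **Stem:** the visible green length in the top view shrank from about 15.3 mm to 7.5 mm, so the stem is about 8 mm in. It stayed steady over 1 s of holding.
- **Grip:** the fingers are 38 mm apart with a steady wrist force of about 5 N from the trigger.

**Disagreements:** the top and side cameras differed by 3–6 mm on the rack and bottle positions. I followed the side view, which matched the bottle held in the gripper to about 1 px. The stem depth comes from the image alone and is good to about 1 mm.

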